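# Slide the soldering block into the hearth

### The job

Slide the black charcoal soldering block into the brick hearth: push it along the board with your fingertips, through the narrow gap between the two side bricks, until its end rests fully home against the back brick. The gold ring lies loose on the block and must ride along untouched, so do not lift or tip the block or take it between your fingers, and leave the flux jar, borax dish, stone box and tweezers where they are.

Things in the scene. Friction and masses are not known exactly. Their poses are not given: they have to be found in the camera images.
- hearth: soldering hearth, fixed to the bench: a grey heat-proof board 400 x 300 x 12 mm carrying three cream firebricks, two side bricks and a back brick. Origin: centre of the board's underside. Its x axis runs along the board's length and is the direction in which the block is pushed in; z is up. Back brick: 57 x 230 mm, 64 mm high above the board, its face at x = 135 mm
- hearth_mouth (a point): middle of the gap's entrance, between the front ends of the side bricks, on the board's upper surface (hearth x = 47 mm, y = 0, 12 mm above the bench). The side bricks, 76 long, 64 wide and 57 mm high, stand at hearth x = 47 to 123 mm with their inner faces at y = +38 and -38 mm: the gap is 76 mm wide. Their inner front corners are worn off at 45 degrees by 9 mm
- hearth_home (a point): middle of the back brick's face, on the board's upper surface (hearth x = 135 mm): the block's leading end has to come up to it
- block: charcoal soldering block, black, bound with two thin iron wires: 102 mm long (x), 70 wide (y), 32 high, 0.11 to 0.22 kg, loose, flat on the board before the gap, somewhat askew. Origin: centre of its underside. +x points to its leading end, which enters first. When home, its tail stands 14 mm out of the gap. Only friction (0.5 to 2 N) resists the push
- block_front (a point): centre of the block's leading end face, half-way up
- block_tail (a point): centre of the block's rear end face, half-way up: 102 mm behind block_front
- ring: gold finger ring, 23 mm across and 6 mm high with a small emerald, 12 g, lying flat and loose on the top of the block near its middle. Origin: centre of its underside, 32 mm above the block's underside
- flux_jar: closed jar with green lid, 42 mm across, 50 mm high, standing on the board to one side. Origin: centre of its underside
- borax_dish: white ceramic dish with a borax cone, 52 mm across, 31 mm high, standing on the board on the other side. Origin: centre of its underside
- stone_box: flat round box of emeralds on black foam, 46 mm across, 17 mm high, on the bench beside the board. Origin: centre of its underside
- tweezers: cross-lock tweezers with brown grips, 165 mm long, 20 mm wide, 8 mm high, lying on the bench beside the board. Origin: near the middle, on the underside; x along the length

How it is judged:
By the outcome, as a careful person would: the job done as asked, in the order asked, and still so for the second after the job is handed in, with the robot touching nothing.
It also fails if it takes over 58 s, if anything falls off the work surface, if the arm or the gripper's body presses on something with over 40 N, if the wrist force passes 120 N, or if a joint passes its speed limit or range.

### The arm

A 6-joint arm with a two-finger parallel gripper is mounted at the origin on the work surface. World frame = base frame: x ahead of the robot, y to its left, z up, the work surface at z = 0. Lengths are in m, angles in degrees, forces in N, time in s.
With the tool pointing down it reaches from about 0.375 to 0.925 m from the base axis. Payload 5.7 kg.
Tool frame: the origin (TCP) lies between the finger pads; the fingertips stand 25 mm ahead of it and the grasp point (between the pads) lies 6 mm ahead of it (ctrl.tip_extent is the z of the fingertips in the tool frame, in m); z points along the fingers, y is the line along which they close (so a half turn about z gives the same grasp; the last joint's range is limited). The gripper opens to 88 mm and grips with 3 to 60 N. Pads are 20 mm wide; open, the fingers measure 115 mm over their backs; the gripper's body (75 mm by 178 mm) begins 61 mm behind the grasp point.
Start: joints at [70.468, 20.558, 86.54, -0, 72.909, -6.595], TCP at [0.134, 0.585, 0.248] pointing down, gripper open.
Joint ranges: [-170.27, 170.27], [-57.76, 135], [12.27, 136.19], [-55.21, 235.2], [11.17, 155.16], [-170.74, 170.74]. Speed limits (degrees/s): [136.94, 136.94, 180, 180, 180, 180].

### API

Orientations are given as [roll, pitch, yaw] about the fixed x, y, z axes, in that order (R = Rz(yaw) Ry(pitch) Rx(roll)).
In Python, from bench import ctrl, viewer, finish_job gives the robot as it stands.
- The arm moves only by the tool carry_out, never from a script. Its argument "increments" is a list of rows, each a list of 5 numbers: the shift along the tool's x, y, z in mm, then the turn about the tool's z in rad, then the closure in counts, from 0 (fully open) to 255 (shut). A call has 1 to 12 rows; each row shifts and turns the commanded pose from where the row before left it, along the tool's axes as they then stand; what a row does not reach is not made up. A row lasts 1/8 s, in which the tool goes at most 62.5 mm and 10.7 degrees, less where a joint would pass 70% of its speed; a pose out of reach is approached as far as the arm can. A call with a gripper value outside its range is refused whole. The fingers move at their own pace and stop on an object; "squeeze" is the grip in N (left out, the last holds). Time passes only in rows, so rows that do not move let the fingers close. It gives the time, the measured TCP pose, the force, the opening and the grip force at its end, in the units of the state.
- ctrl.get_obs(): the state, without advancing time (a new reading comes with each control period).
- viewer.camera(name): name is "scene" or "top" or "wrist"; returns a dict with "image" (400x640x3 uint8, red, green, blue), "z_map" (400x640 float32, m along the optical axis (not along the pixel's ray), 0 where there is no reading), "intrinsics" (3x3 intrinsics, pixels), "rvec" (rotation vector, rad) and "tvec" (3), from world to camera coordinates, as OpenCV has them; the wrist camera has in their place "hand_eye" (4x4, takes a point from camera to tool coordinates, whose origin is the TCP and whose axes are the flange's). Camera axes: x right, y down, z forward; pixel columns grow to the right and rows downward; lengths in m; the calibration is good to about 2 mm. A picture is of the moment at which its call begins: read the wrist's pose just before it.
- finish_job(): hands the job in; it is judged then, once.
The state is a dict: "t": time; "joint_positions": joint angles; "qvel": joint speeds; "tau": joint torques, N m; "position": TCP position; "tool_rot": TCP orientation; "ft_force": force on the tool from outside, world axes, zero at the start; "ft_torque": the same for the moment, N m; "finger_gap": finger opening in m; "finger_force": force on a finger pad.
Only numpy, scipy, OpenCV 4.12 (cv2) and the standard library are available. Lean on these libraries where they do the work, as an engineer would, in place of code of your own. Each camera call takes 0.05 s, during which the arm holds its last target. There are 200 camera calls.

## Working session

There is one attempt and no reset: what is moved stays moved. The work goes in short steps, Python scripts to look and compute and a tool call to move; the robot and the scene stay as the last step left them, time stands still between calls to the robot, and variables do not carry over. Pictures are saved under pics/ and viewed, at most 10 in all, crops included, and the job is handed in when it is done.

Besides the shell and the picture viewer there is one more tool, called after "Call:" as name([rows], argument=value, ...), one row to a line, values as JSON. carry_out: Moves the arm, as the interface text tells. Its arguments: {"type":"object","properties":{"increments":{"type":"array","items":{"type":"array","items":{"type":"number"}}},"squeeze":{"type":"number"}},"required":["increments"]}

```bash
mkdir -p pics; cat > h.py <<'E'
import numpy as np,cv2
from bench import ctrl,viewer
def get(n):
    c=viewer.camera(n); return c
def save(c,f): cv2.imwrite('pics/'+f,c['image'][:,:,::-1])
def cast(c,uv,z):
    R=cv2.Rodrigues(np.array(c['rvec'],float))[0];t=np.array(c['tvec'],float).ravel()
    uv=np.atleast_2d(uv).astype(float);K=np.array(c['intrinsics'])
    d=(np.linalg.inv(K)@np.c_[uv,np.ones(len(uv))].T).T@R
    o=-R.T@t
    return o+d*((z-o[2])/d[:,2])[:,None]
def cloud(c):
    K=np.array(c['intrinsics']);Z=c['z_map'];v,u=np.mgrid[:400,:640]
    P=np.stack([(u-K[0,2])/K[0,0]*Z,(v-K[1,2])/K[1,1]*Z,Z],-1)
    R=cv2.Rodrigues(np.array(c['rvec'],float))[0];t=np.array(c['tvec'],float).ravel()
    W=(P-t)@R; W[Z==0]=np.nan; return W
E
python3 - <<'E'
from h import *
o=ctrl.get_obs();print(o)
for n in('top','scene'):
    c=get(n);save(c,n+'0.png');np.savez('/tmp/'+n,**c)
E
```

```text
{'t': 0.0, 'joint_positions': array([ 7.04700410e+01,  2.05974319e+01,  8.65983245e+01,  1.73531119e-03,
        7.29090719e+01, -6.59500671e+00]), 'qvel': array([ 0.03094227, -0.0460192 ,  0.06777725,  0.00355094,  0.11792032,
        0.06183976]), 'tau': array([-7.54432785e-04, -5.15381598e+01, -2.70721757e+01,  6.72882912e-02,
        3.50531610e-02, -1.16281976e-04]), 'position': array([0.13408984, 0.58416308, 0.24681919]), 'tool_rot': array([-1.79896056e+02, -1.36863613e-02,  1.67064524e+02]), 'ft_force': array([ 0.00278889, -0.28514499, -0.07782484]), 'ft_torque': array([-0.04888475,  0.02187407,  0.01657616]), 'finger_force': 0.0, 'finger_gap': 0.08767602673214907}
```

View pics/top0.png

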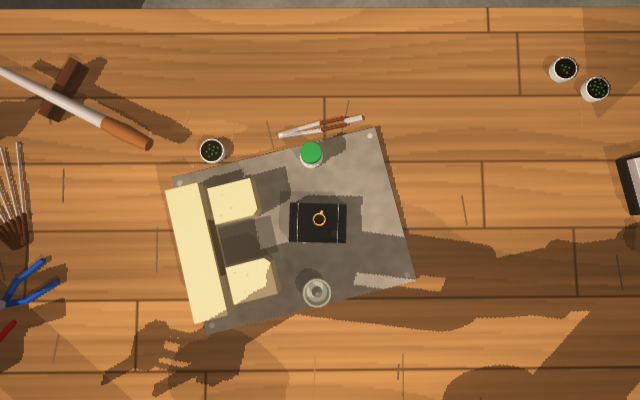

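View pics/scene0.png

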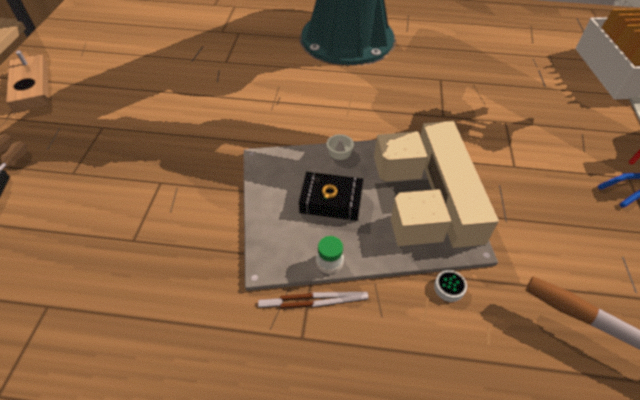

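The top view shows the block at about (318,222) with the ring at (319,219). The gap is at (240,240), with the back brick to its left. The jar is at (311,154) and the dish at (317,292).

```bash
python3 - <<'E'
from h import *
for n in('top','scene'):
    c=dict(np.load(f'/tmp/{n}.npz'));W=cloud(c);im=c['image'].astype(int);z=W[...,2]
    hsv=cv2.cvtColor(c['image'],cv2.COLOR_RGB2HSV)
    roi=np.zeros((400,640),bool)
    if n=='top': roi[120:335,160:420]=1
    else: roi[115:295,240:500]=1
    def rect(m,name):
        m=cv2.morphologyEx((m&roi).astype(np.uint8),cv2.MORPH_OPEN,np.ones((2,2)))
        k,l,s,ce=cv2.connectedComponentsWithStats(m)
        for i in np.argsort(-s[1:,4])[:3]+1:
            if s[i,4]<25: continue
            p=W[l==i];r=cv2.minAreaRect((p[:,:2]*1000).astype(np.float32))
            print(n,name,s[i,4],'ctr',np.round(r[0],1),'size',np.round(r[1],1),'ang',round(r[2],1),'z',np.round(np.median(p[:,2])*1000,1),'px',ce[i].round())
    cream=(im[...,0]>150)&(im[...,1]>140)
    rect((z>.072)&(z<.085),'back');rect((z>.062)&(z<.072),'side')
    rect((z>.038)&(z<.054)&(im.max(-1)<90),'block');rect((hsv[...,0]>45)&(hsv[...,0]<75)&(hsv[...,1]>150)&(z>.04),'jar')
    rect((z>.006)&(z<.018),'board')
    rect((hsv[...,0]>15)&(hsv[...,0]<32)&(hsv[...,1]>150)&(hsv[...,2]>120)&(z>.04)&(z<.055),'ring')
    rect((z>.02)&(z<.07)&(im.max(-1)>90)&(im.min(-1)>60),'other')
E
```

```text
top back 4694 ctr [nan nan] size [0. 0.] ang 0.0 z nan px [197. 254.]
top side 1710 ctr [440.6 137. ] size [71.4 88.7] ang 13.8 z nan px [252. 281.]
top side 1634 ctr [583.  165.3] size [63.1 76. ] ang 14.0 z nan px [233. 202.]
top side 28 ctr [482.1 192.3] size [23.3  0.6] ang 15.4 z nan px [217. 260.]
top block 2021 ctr [543.8  16.9] size [105.5  71.8] ang 88.2 z nan px [318. 223.]
top block 131 ctr [500.1 196.4] size [97.8  1.4] ang 13.6 z 40.7 px [218. 250.]
top block 64 ctr [549.2  14.5] size [14.3 14.4] ang 89.1 z nan px [320. 220.]
top jar 278 ctr [667.2  29.6] size [31.9 32.2] ang 89.6 z nan px [311. 153.]
top board 22602 ctr [531.9  63.6] size [301.5 405.4] ang 13.4 z nan px [315. 225.]
top board 365 ctr [681.5 216.8] size [42.  41.6] ang 82.6 z nan px [214. 152.]
top board 56 ctr [727.7  -9.1] size [ 4.5 34.2] ang 13.4 z 7.2 px [332. 128.]
top ring 30 ctr [558.3  16.8] size [ 8.  18.5] ang 11.6 z 44.8 px [320. 215.]
top other 1666 ctr [436.4 145.7] size [ 80.1 101.7] ang 20.8 z nan px [250. 282.]
top other 1616 ctr [603.  191.1] size [44.3 27.2] ang 123.4 z nan px [232. 202
[... 613 characters left out ...]
ize [10.6 11.2] ang 62.1 z 45.0 px [331. 191.]
scene jar 419 ctr [674.3  33.1] size [32.8 34.8] ang 40.4 z 62.6 px [331. 249.]
scene board 19561 ctr [537.1  73.2] size [297.9 403.8] ang 13.9 z nan px [335. 222.]
scene board 228 ctr [685.  211.1] size [27.1 40.8] ang 89.0 z nan px [445. 285.]
scene board 110 ctr [686.4 230.5] size [29.3 26.8] ang 38.5 z 17.2 px [460. 286.]
scene ring 101 ctr [553.8  20.1] size [23.3 23. ] ang 21.5 z nan px [330. 192.]
scene other 2162 ctr [578.5 219. ] size [ 75.9 184.5] ang 6.5 z nan px [441. 229.]
scene other 1391 ctr [445.1 139.1] size [72.5 89.9] ang 14.8 z nan px [404. 161.]
scene other 423 ctr [413.3  33. ] size [34.8 77.4] ang 50.9 z nan px [341. 146.]
```

Call:
carry_out([
  [0,0,0,0.138,168],
  [0,0,0,0.138,168],
  [0,0,0,0.138,168],
  [0,0,0,0.138,168],
  [0,0,0,0.138,168],
  [0,0,0,0.138,168],
  [0,0,0,0.138,168],
  [0,0,0,0.138,168],
  [0,0,0,0.138,168],
  [0,0,0,0.138,168],
])

```text
t: 1.35
position: [0.1342, 0.5844, 0.2471]
tool_rot: [-180.0, 0.1, 87.7]
ft_force: [0.1, -0.4, -0.7]
finger_gap: 0.03
finger_force: 0.0
```

Call:
carry_out([
  [-20,13,0,0,168],
  [-40,27,0,0,168],
  [-45,30,0,0,168],
  [-45,30,0,0,168],
  [-45,30,0,0,168],
  [-45,30,0,0,168],
  [-45,30,0,0,168],
  [-45,30,0,0,168],
  [-45,30,0,0,168],
  [-45,30,0,0,168],
  [-45,30,0,0,168],
  [-45,30,0,0,168],
])

```text
t: 2.85
position: [0.4559, 0.0607, 0.2476]
tool_rot: [-180.0, 0.0, 88.1]
ft_force: [0.3, 0.4, -1.0]
finger_gap: 0.0297
finger_force: 0.0
```

Call:
carry_out([
  [-45,30,0,0,168],
  [-40,27,0,0,168],
  [-30,14,0,0,168],
  [-15,5,0,0,168],
  [0,0,0,0,168],
  [0,0,0,0,168],
  [0,0,0,0,168],
])

```text
t: 3.72
position: [0.5271, -0.0683, 0.2478]
tool_rot: [-180.0, -0.0, 88.1]
ft_force: [-0.4, -0.8, 0.3]
finger_gap: 0.03
finger_force: 0.0
```

```bash
python3 - <<'E'
from h import *
o=ctrl.get_obs();print(o['position'],o['tool_rot'],o['finger_gap'],o['ft_force'])
c=get('wrist');save(c,'w1.png');np.savez('/tmp/w1',pos=o['position'],rot=o['tool_rot'],**c)
E
```

```text
[ 0.52707979 -0.06825937  0.24775224] [-1.79984704e+02 -1.13800934e-02  8.80873526e+01] 0.03004173203733086 [-0.41154158 -0.79862199  0.27853489]
```

View pics/w1.png

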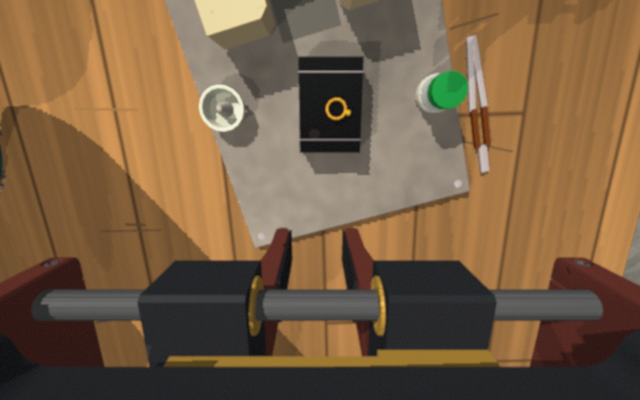

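The wrist view shows the block's top from about (298,57) to (362,152), with its tail towards the gripper. The ring is at (337,108). Next I measure the block and the bricks.

```bash
cat >> h.py <<'E'
from scipy.spatial.transform import Rotation as Ro
def wcast(d,uv,z):
    T=np.eye(4);T[:3,:3]=Ro.from_euler('xyz',d['rot'],degrees=True).as_matrix();T[:3,3]=d['pos']
    M=T@d['hand_eye'];uv=np.atleast_2d(uv).astype(float)
    r=(np.linalg.inv(d['intrinsics'])@np.c_[uv,np.ones(len(uv))].T).T@M[:3,:3].T
    return M[:3,3]+r*((z-M[2,3])/r[:,2])[:,None]
def big(m):
    k,l,s,ce=cv2.connectedComponentsWithStats(cv2.morphologyEx(m.astype(np.uint8),cv2.MORPH_OPEN,np.ones((3,3))))
    return l==1+np.argmax(s[1:,4])
def rep(name,P):
    r=cv2.minAreaRect((P[:,:2]*1000).astype(np.float32));print(name,np.round(r[0],1),np.round(r[1],1),round(r[2],1))
def px(m): 
    v,u=np.nonzero(m);return np.c_[u,v]
def wheight(d):
    v,u=np.mgrid[:400,:640];K=d['intrinsics'];Z=d['z_map']
    P=np.stack([(u-K[0,2])/K[0,0]*Z,(v-K[1,2])/K[1,1]*Z,Z,np.ones_like(Z)],-1)
    T=np.eye(4);T[:3,:3]=Ro.from_euler('xyz',d['rot'],degrees=True).as_matrix();T[:3,3]=d['pos']
    return np.where(Z>0,(P@(T@d['hand_eye']).T)[...,2],np.nan)
def wblock(d,r0,r1,c0,c1):
    m=d['image'].max(-1)<60;roi=np.zeros_like(m);roi[r0:r1,c0:c1]=1
    m=cv2.morphologyEx((m&roi).astype(np.uint8),cv2.MORPH_CLOSE,np.ones((5,5)))>0
    h=wheight(d); m=big(m&(np.isnan(h)|(h>.036)));rep('block wrist',wcast(d,px(m),.044));return m
E
python3 - <<'E'
from h import *
d=dict(np.load('/tmp/w1.npz'));m=wblock(d,30,170,280,380)
h=wheight(d);print('med z block',np.nanmedian(h[m]),'board',np.nanmedian(h[190:215,300:380]))
hsv=cv2.cvtColor(d['image'],cv2.COLOR_RGB2HSV)
rm=big((hsv[...,1]>150)&(hsv[...,2]>130)&(np.indices((400,640))[1]>315)&(np.indices((400,640))[1]<358)&(np.indices((400,640))[0]>90)&(np.indices((400,640))[0]<130));rep('ring',wcast(d,px(rm),.047))
for n in('top','scene'):
    c=dict(np.load(f'/tmp/{n}.npz'));z=cloud(c)[...,2]
    roi=np.zeros((400,640),bool)
    if n=='top': roi[120:335,160:420]=1;s=[(slice(170,230),slice(205,262)),(slice(250,305),slice(222,275))]
    else: roi[115:295,240:500]=1;s=[(slice(125,185),slice(370,432)),(slice(185,248),slice(388,450))]
    rep(n+' back',cast(c,px(big(roi&(z>.0735)&(z<.085))),.076))
    for q in s:
        r=np.zeros_like(roi);r[q]=1
        rep(n+' side',cast(c,px(big(r&(z>.066)&(z<.0725))),.069))
    rep(n+' board',cast(c,px(big(roi&(z<.018)&(z>.008))),.012))
    im=c['image'];r=np.zeros_like(roi)
    if n=='top': r[195:250,280:355]=1
    else:r[165:225,295:368]=1
    bm=cv2.morphologyEx(((im.max(-1)<70)&r).astype(np.uint8),cv2.MORPH_CLOSE,np.ones((7,7)))>0
    rep(n+' block',cast(c,px(big(bm&(z>.040))),.044))
E
```

```text
block wrist [543.9  19. ] [101.1  69.2] 88.2
med z block 0.04496946941208557 board 0.013004735738295914
ring [550.1  16.9] [24.7 23.2] 21.9
top back [496.8 224.8] [229.7  57.6] 13.8
top side [583.3 165.4] [64.1 76.6] 13.8
top side [447.7 132.1] [64.1 76.4] 13.8
top board [536.   66.2] [299.2 398.8] 13.8
top block [545.6  19.1] [101.6  70. ] 88.1
scene back [498.4 226.3] [231.9  59.2] 13.8
scene side [449.7 133.8] [67.3 77.4] 13.8
scene side [585.3 167.2] [66.9 77.3] 13.4
scene board [538.3  68.3] [301.5 399.4] 13.7
scene block [547.8  20.6] [101.4  74. ] 88.0
```

Call:
carry_out([
  [0,8,15,0,168],
  [0,7,35,0,168],
  [0,0,45,0,168],
  [0,0,45,0,168],
  [0,0,30,0,168],
  [0,0,20,0,168],
  [0,0,10,0,168],
  [0,0,0,0,168],
  [0,0,0,0,168],
])

```text
t: 4.9
position: [0.5433, -0.07, 0.0483]
tool_rot: [179.9, 0.0, 88.0]
ft_force: [0.2, -0.1, 0.1]
finger_gap: 0.0301
finger_force: 0.0
```

Call:
carry_out([
  [4,0,0,0,168],
  [6,0,0,0,168],
  [6,0,0,0,168],
  [4,0,0,0,168],
  [2,0,0,0,168],
  [0,0,0,0,168],
])

```text
t: 5.65
position: [0.5435, -0.0478, 0.0477]
tool_rot: [180.0, 0.0, 88.0]
ft_force: [0.2, -0.3, -0.2]
finger_gap: 0.03
finger_force: 0.0
```

```bash
python3 - <<'E'
from h import *
o=ctrl.get_obs();print(o['position'],o['tool_rot'],o['ft_force'])
c=get('wrist');save(c,'w2.png');np.savez('/tmp/w2',pos=o['position'],rot=o['tool_rot'],**c)
E
```

```text
[ 0.54348298 -0.04784895  0.04766984] [1.79999612e+02 8.63424877e-03 8.80116092e+01] [ 0.16634583 -0.29638025 -0.18328351]
```

View pics/w2.png

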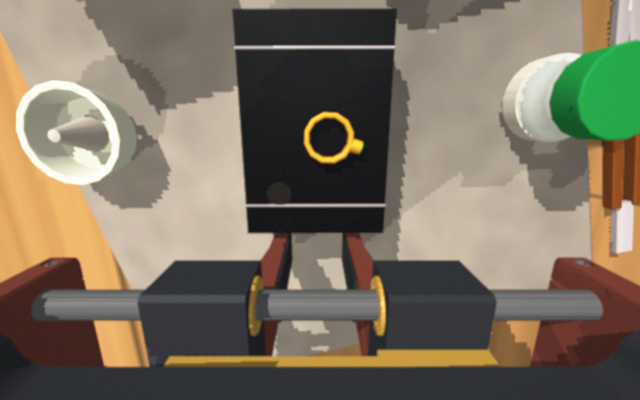

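The fingertips are just behind the tail's edge at row 232. They are centred on it, with a gap of roughly 6 mm. The ring is at (330,137). Next I make contact and begin the turning push.

Call:
carry_out([
  [1.5,0,0,0,168],
  [1.5,0,0,0,168],
  [1.5,0,0,0,168],
  [1.5,0,0,0,168],
  [1,0,0,0,168],
  [1,0,0,0,168],
])

```text
t: 6.45
position: [0.5438, -0.04, 0.0477]
tool_rot: [180.0, 0.0, 88.0]
ft_force: [-0.1, -1.0, 0.0]
finger_gap: 0.0301
finger_force: 0.5
```

Call:
carry_out([
  [2,1,0,-0.015,168],
  [2,1.4,0,-0.023,168],
  [2,1.4,0,-0.023,168],
  [2,1.4,0,-0.023,168],
  [2,1.4,0,-0.023,168],
  [2,1.4,0,-0.023,168],
])

```text
t: 7.2
position: [0.5516, -0.0277, 0.0477]
tool_rot: [-180.0, 0.0, 95.5]
ft_force: [0.9, -1.4, -1.3]
finger_gap: 0.0298
finger_force: 0.4
```

```bash
cat >> h.py <<'E'
def look(name):
    o=ctrl.get_obs();print(o['position'].round(4),o['tool_rot'].round(1),o['ft_force'].round(1))
    c=get('wrist');save(c,name+'.png');d=dict(pos=o['position'],rot=o['tool_rot'],**c)
    m=d['image'].max(-1)<60;m[240:]=0;m[:,:200]=0;m[:,440:]=0
    m=cv2.morphologyEx(m.astype(np.uint8),cv2.MORPH_CLOSE,np.ones((7,7)))>0
    h=wheight(d);m=big(m&(h>.040)&(h<.054));W=wcast(d,px(m),.044)[:,:2]*1000-[535.8,66.2]
    a=np.deg2rad(103.8);H=W@np.array([[np.cos(a),-np.sin(a)],[np.sin(a),np.cos(a)]])
    rep('block in hearth',H/1000)
    T=(o['position'][:2]*1000-[535.8,66.2])@np.array([[np.cos(a),-np.sin(a)],[np.sin(a),np.cos(a)]])
    print('tcp in hearth',T.round(1))
E
python3 -c "
from h import *
look('w3')"
```

```text
[ 0.5516 -0.0277  0.0477] [-180.     0.    95.5] [ 0.9 -1.4 -1.3]
block in hearth [-32.4  -0. ] [ 69.9 100.9] 81.8
tcp in hearth [-95.   7.]
```

View pics/w3.png

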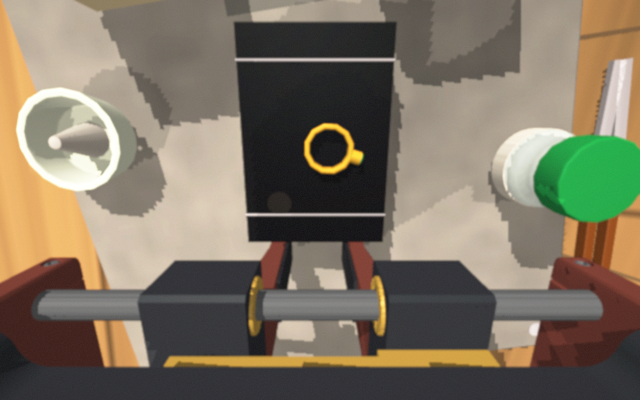

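The block follows squarely, with its tail edge at row 241 and the ring unmoved at (330,148). It is at hearth y = 0 with 8° left to turn.

Call:
carry_out([
  [2,1.3,0,-0.023,168],
  [2,1.3,0,-0.023,168],
  [2,1.3,0,-0.023,168],
  [2,1.3,0,-0.023,168],
  [2,1.3,0,-0.023,168],
  [2,1.3,0,-0.023,168],
  [2,0,0,-0.006,168],
  [2,0,0,0,168],
])

```text
t: 8.25
position: [0.5565, -0.0108, 0.0477]
tool_rot: [180.0, 0.0, 103.7]
ft_force: [0.5, -0.7, -0.1]
finger_gap: 0.0301
finger_force: 0.7
```

```bash
python3 -c "
from h import *
look('w4')"
```

```text
[ 0.5565 -0.0108  0.0477] [180.    0.  103.7] [ 0.5 -0.7 -0.1]
block in hearth [-16.6   0.2] [ 70.  100.9] 89.9
tcp in hearth [-79.8  -1.7]
```

Call:
carry_out([
  [2,0,0,0,168],
  [3,0,0,0,168],
  [3,0,0,0,168],
  [3,0,0,0,168],
  [3,0,0,0,168],
  [3,0,0,0,168],
  [3,0,0,0,168],
  [3,0,0,0,168],
  [3,0,0,0,168],
  [2,0,0,0,168],
  [1,0,0,0,168],
])

```text
t: 9.68
position: [0.5496, 0.0174, 0.0477]
tool_rot: [180.0, 0.0, 103.7]
ft_force: [0.4, -2.1, 1.7]
finger_gap: 0.0302
finger_force: 1.0
```

```bash
python3 -c "
from h import *
look('w5')"
```

```text
[0.5496 0.0174 0.0477] [180.    0.  103.7] [ 0.4 -2.1  1.7]
block in hearth [12.4  0.2] [ 70.1 100.9] 89.9
tcp in hearth [-50.7  -1.8]
```

View pics/w5.png

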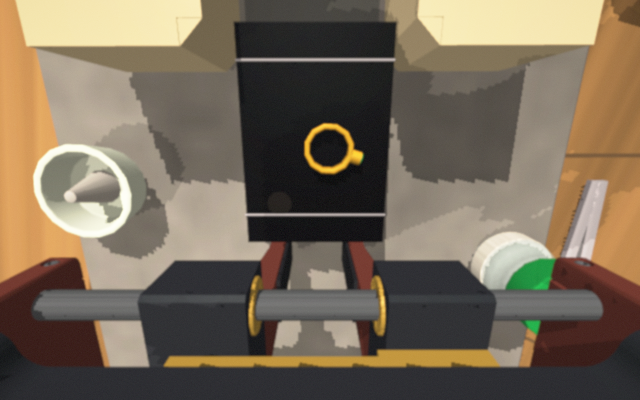

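The block's front is in the mouth at rows 22–60, with even clearance on both sides. The ring is unmoved at (330,148). I continue straight.

Call:
carry_out([
  [2,0,0,0,168],
  [3,0,0,0,168],
  [3,0,0,0,168],
  [3,0,0,0,168],
  [3,0,0,0,168],
  [3,0,0,0,168],
  [3,0,0,0,168],
  [3,0,0,0,168],
  [3,0,0,0,168],
  [3,0,0,0,168],
  [3,0,0,0,168],
  [3,0,0,0,168],
])

```text
t: 11.22
position: [0.5413, 0.0514, 0.0477]
tool_rot: [180.0, 0.0, 103.7]
ft_force: [1.4, -1.3, 1.7]
finger_gap: 0.0301
finger_force: 1.2
```

Call:
carry_out([
  [3,0,0,0,168],
  [3,0,0,0,168],
  [3,0,0,0,168],
  [3,0,0,0,168],
  [3,0,0,0,168],
  [3,0,0,0,168],
  [3,0,0,0,168],
  [3,0,0,0,168],
  [2,0,0,0,168],
  [2,0,0,0,168],
  [1,0,0,0,168],
])

```text
t: 12.6
position: [0.5344, 0.0796, 0.0476]
tool_rot: [-180.0, 0.0, 103.7]
ft_force: [0.6, -2.1, 1.4]
finger_gap: 0.0299
finger_force: 1.2
```

```bash
python3 -c "
from h import *
look('w6')"
```

```text
[0.5344 0.0796 0.0476] [-180.     0.   103.7] [ 0.6 -2.1  1.4]
block in hearth [76.4  0.2] [ 70.3 101. ] 90.0
tcp in hearth [13.3 -1.8]
```

About 7.6 mm remains, so I go in small steps and watch the force.

Call:
carry_out([
  [1,0,0,0,168],
  [1,0,0,0,168],
  [1,0,0,0,168],
  [1,0,0,0,168],
  [1,0,0,0,168],
  [0.5,0,0,0,168],
])

```text
t: 13.4
position: [0.5331, 0.0849, 0.0476]
tool_rot: [-180.0, 0.0, 103.7]
ft_force: [0.9, -1.7, 0.8]
finger_gap: 0.03
finger_force: 1.0
```

Call:
carry_out([
  [0.5,0,0,0,168],
  [0.5,0,0,0,168],
  [0.5,0,0,0,168],
])

```text
t: 13.78
position: [0.5328, 0.0863, 0.0476]
tool_rot: [-180.0, 0.0, 103.7]
ft_force: [0.5, -1.5, 1.5]
finger_gap: 0.0299
finger_force: 0.9
```

Call:
carry_out([
  [0.5,0,0,0,168],
  [0.5,0,0,0,168],
])

```text
t: 14.02
position: [0.5325, 0.0872, 0.0476]
tool_rot: [-180.0, 0.0, 103.7]
ft_force: [-0.1, -1.3, 0.6]
finger_gap: 0.03
finger_force: 0.8
```

Call:
carry_out([
  [0.5,0,0,0,168],
  [0.5,0,0,0,168],
])

```text
t: 14.28
position: [0.5323, 0.0882, 0.0476]
tool_rot: [-180.0, 0.0, 103.7]
ft_force: [0.1, -1.6, 1.3]
finger_gap: 0.0301
finger_force: 0.7
```

Call:
carry_out([
  [0.5,0,0,0,168],
  [0.5,0,0,0,168],
])

```text
t: 14.52
position: [0.5324, 0.0886, 0.0477]
tool_rot: [180.0, 0.1, 103.7]
ft_force: [1.2, -7.0, -0.4]
finger_gap: 0.0302
finger_force: 3.5
```

Call:
carry_out([
  [0.3,0,0,0,168],
  [0,0,0,0,168],
])

```text
t: 14.78
position: [0.5325, 0.0886, 0.0477]
tool_rot: [180.0, 0.1, 103.7]
ft_force: [0.6, -6.7, -1.0]
finger_gap: 0.0301
finger_force: 3.5
```

```bash
python3 -c "
from h import *
look('w7')"
```

```text
[0.5325 0.0886 0.0477] [1.800e+02 1.000e-01 1.037e+02] [ 0.6 -6.7 -1. ]
block in hearth [87.1  1.5] [ 96.3 103.9] 90.0
tcp in hearth [22.5 -2.1]
```

View pics/w7.png

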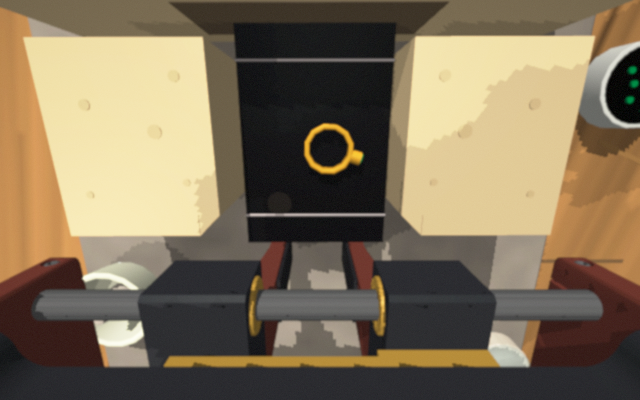

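The block's leading end (row 24) is against the back brick, the contact force has risen, and the ring is unmoved at (330,148). I back off and rise.

Call:
carry_out([
  [-1,0,0,0,168],
  [-2,0,0,0,168],
  [-5,0,0,0,168],
  [-8,0,0,0,168],
  [-8,0,0,0,168],
  [-4,0,-10,0,168],
  [0,0,-25,0,168],
  [0,0,-40,0,168],
  [0,0,-40,0,168],
  [0,0,-25,0,168],
  [0,0,-10,0,168],
  [0,0,0,0,168],
])

```text
t: 16.32
position: [0.5388, 0.0622, 0.1981]
tool_rot: [179.9, 0.0, 103.7]
ft_force: [0.1, -0.1, -0.8]
finger_gap: 0.03
finger_force: 0.0
```

```bash
python3 -c "
from h import *
look('w8')"
```

```text
[0.5388 0.0622 0.1981] [179.9   0.  103.7] [ 0.1 -0.1 -0.8]
block in hearth [86.6  2.4] [ 96.1 103.4] 89.9
tcp in hearth [-4.6 -2. ]
```

View pics/w8.png

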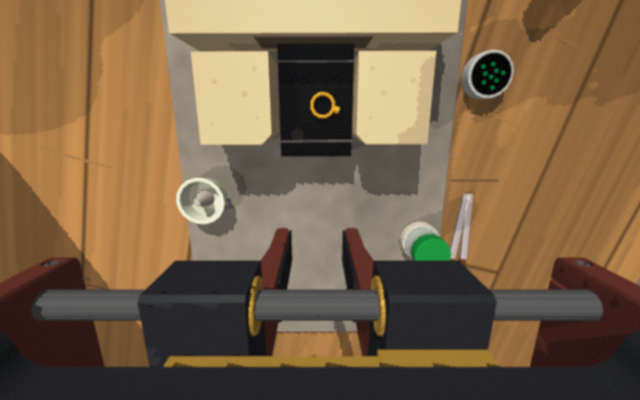

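The block is home, with its tail (row 156) just outside the gap. The ring is on top at (322,105), and the dish, jar, box and tweezers are in place.

```bash
python3 -c "
from bench import finish_job
print(finish_job())"
```

```text
the job is handed in; nothing more can be done
None
```

The charcoal block is home against the back brick (push force rose from about 1.5 N to 7 N on contact), the ring rode along unmoved on top, the jar, dish, box and tweezers were not touched, and the job was handed in at about 16 s.

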